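# Hang a pail in a tilting stand and tip its spacer blocks into the bin

### The job

Restock the spacer bin that stands in the tilting stand: lift the pail by its bail and hang it upright by its two ear pins in the stand's open slots, with its tipping bar on the side away from the bin's deep end, and let go of it there. Then take it again by the tipping bar at its bottom rim and tip it over in the slots until all four wooden blocks have slid out into the bin. Swing it back down and leave the empty pail hanging upright in the stand, without pushing the other things on the bench about.

Things in the scene. Friction and masses are not known exactly. Their poses are not given: they have to be found in the camera images.
- pail: Round steel pail, 112 mm high, 124 mm across at the bottom, 140 mm at the rim, wall 4 mm; about 0.4 kg, holding four blocks. Origin: centre of its underside; z up its axis. Ear pins 12 mm thick stand out along +x and -x, 94 mm up, ends 104 mm from the axis. The tipping bar is at its bottom rim on -y; it pours over its +y rim when its bottom is swung to -y and up.
- pail_ears (a point): Point on the pail's axis midway between the ear pins, 94 mm above its underside (pail's axes): the pin axis passes through it along x.
- pail_in (a point): Point inside the pail on its axis, 25 mm above its underside (pail's axes).
- bail (a joint): Angle (rad) of the 5 mm wire bail about the pin axis: 0 upright over the pail, positive leaning to the pail's -y (the tipping bar's side), negative to +y; limits -1.6 and 1.6. Its hinge is slightly stiff (0.04 Nm), so it stays where it is left; upright it is clear of the pouring. The wire runs beside the ears, 77 mm either side of the pail's axis.
- bail_grip: Round wooden grip of the bail, 16 mm thick and 62 mm long along its x (parallel to the ear pins), turning freely on the wire, so pail and bail swing freely under it. Origin: its centre, 107 mm from the pin axis. Only its x axis is of use (it spins about it).
- tip_grip: Round wooden grip of the tipping bar, 14 mm thick, 62 mm long along its x (parallel to the ear pins), turning freely on its wire bracket, so the pail can turn in a closed grasp. Origin: its centre, 103 mm from the pail's axis to the pail's -y, 12 mm above its underside; the wall is 33 mm clear of it. The bracket's side wires are 36 mm either side.
- stand: Grey steel tilting stand, bolted down: 4 mm base plate and two upright cheeks 6 mm thick, 176 mm apart between middles along its x, each with an open-topped slot for an ear pin (15 mm wide, mouth flared to 36 mm, its top 209 mm above the bench). Origin: on the bench under the middle between the slots; a pail in it pours to the stand's +y and its tipping bar belongs at -y.
- stand_seat (a point): Point midway between the two slots at the height where the pins' middles rest, 180 mm above the bench (stand's axes): pail_ears must come here, pail's x along the stand's x and pail's y along the stand's y. Play: 1.5 mm either way along y, 5 mm along x. Blocks start to slide out when the pail leans about 2.2 rad.
- bin: Loose grey plastic bin on the stand's plate between the cheeks, 154 x 260 mm, 60 mm high at its near end (75 mm to the stand's -y of the slots) and 110 mm at its deep end (185 mm to +y). Origin: bottom of the bin under the slots; axes like the stand's.
- bin_in (a point): Centre of the bin's inner floor (bin's axes: inside it is 146 mm along x and 250 mm along y).
- spacer_1: Wooden spacer block, 55 x 90 x 10 mm (x, y, z), origin in the middle of its underside; one of four alike that lie stacked crosswise in the pail.
- spacer_2: Wooden spacer block, 55 x 90 x 10 mm (x, y, z), origin in the middle of its underside; one of four alike that lie stacked crosswise in the pail.
- spacer_3: Wooden spacer block, 55 x 90 x 10 mm (x, y, z), origin in the middle of its underside; one of four alike that lie stacked crosswise in the pail.
- spacer_4: Wooden spacer block, 55 x 90 x 10 mm (x, y, z), origin in the middle of its underside; one of four alike that lie stacked crosswise in the pail.
- tape_gun: Bystander: hand tape dispenser, 88 x 238 x 146 mm, loose; leave it alone.
- tape_measure: Bystander: tape measure, 39 x 81 x 62 mm, loose; leave it alone.
- tape_masking: Bystander: flat roll of masking tape, 86 mm across, 24 mm high, loose; leave it alone.
- marker_black: Bystander: marker pen, 135 mm long, loose; leave it alone.

How it is judged:
By the outcome, as a careful person would: the job done as asked, in the order asked, and still so for the second after the job is handed in, with the robot touching nothing.
It also fails if it takes over 72 s, if anything falls off the work surface, if the arm or the gripper's body presses on something with over 40 N, if the wrist force passes 120 N, or if a joint passes its speed limit or range.

### The arm

A 7-joint arm with a two-finger parallel gripper is mounted at the origin on the work surface; the furniture and walls round the work are solid. World frame = base frame: x ahead of the robot, y to its left, z up, the work surface at z = 0. Lengths are in m, angles in rad, forces in N, time in s.
With the tool pointing down it reaches from about 0.4 to 0.85 m from the base axis. Payload 10.4 kg.
Tool frame: the origin (TCP) lies midway between the tips of the shut fingers; the grasp point (between the pads) lies 19 mm behind it (manip.grasp_offset is the distance from the TCP to the grasp point, in m); z points along the fingers, y is the line along which they close (so a half turn about z gives the same grasp; the last joint's range is limited). The gripper opens to 85 mm and grips with 20 to 120 N. Pads are 22 mm wide; open, the fingers measure 114 mm over their backs; the gripper's body (76 mm by 85 mm) begins 54 mm behind the grasp point. The pads swing forward as they close: fully open they stand 13 mm farther back than shut.
Start: joints at [-1.174, 0.332, -0.065, 1.46, 0.022, 1.35, -0.088], TCP at [0.255, 0.571, 0.231] pointing down, gripper open.
Joint ranges: [-2.6, 2.6], [-0.5, 2.12], [-1.47, 1.34], [0.16, 2.42], [-1.27, 4.41], [0.06, 2.06], [-2.6, 2.6]. Speed limits (rad/s): [2.22, 2.22, 2.79, 2.79, 3.14, 3.14, 3.14].

### API

Orientations are given as a unit quaternion [x, y, z, w].
In Python, from workcell import manip gives the robot as it stands.
- The arm moves only by the tool jog_arm, called after "Emit:" as name(argument=value, ...) on one line, values as JSON. Schema: {"type":"object","properties":{"motion":{"type":"array","items":{"type":"array","items":{"type":"array","items":{"type":"number"},"minItems":7,"maxItems":7},"minItems":1,"maxItems":20},"minItems":1,"maxItems":1},"grip_n":{"type":"number"},"only":{"type":"string"},"quiet":{"type":"boolean"},"lines":{"type":"string"}},"required":["motion"],"additionalProperties":false}. motion is a list that holds a single list of rows (three levels of brackets), with 1 to 20 rows, each of 7 numbers: a rotation vector rx, ry, rz in rad, then dx, dy, dz in m, then the opening from 0.0 (shut) to 1.0 (fully open); each row is the pose to reach, as a shift and turn from the pose commanded when the call began, along the tool's axes at that moment; what a row does not reach only later rows make up. A row lasts 1/8 s, in which the tool goes at most 0.0625 m and 0.188 rad, less where a joint would pass 70% of its speed; a pose out of reach is approached as far as the arm can. The fingers move at their own pace and stop on an object; grip_n is the grip in N (left out, the last holds). Time passes only in rows, so rows that do not move let the fingers close. The tool returns the time, the measured TCP pose, the force, the opening and the grip force at its end. only (a regular expression) keeps the lines of the reply that match it, lines (a string "A,B") keeps lines A to B, and quiet returns only ok. Input that does not fit is refused with a message, and nothing moves.
- manip.get_obs(): the state, without advancing time (a new reading comes with each control period).
- manip.camera(name): name is "scene" or "side" or "wrist"; returns the picture (400x640x3 uint8, blue, green, red); there is no depth.
- manip.calibration(name): a dict with "fx", "fy", "cx", "cy" (pixels), "world_from_camera" (4x4, takes a point from camera to world coordinates); the wrist camera has in their place "tool_from_camera" (4x4, takes a point from camera to tool coordinates, whose origin is the TCP and whose axes are the flange's). Camera axes: x right, y up, looking along -z (the intrinsics and any distortion apply to the point x, -y, -z); pixel columns grow to the right and rows downward; lengths in m; the calibration is good to about 2 mm. A picture is of the moment at which its call begins: read the wrist's pose just before it. calibration takes no time and is no camera call.
- manip.hand_in(): hands the job in; it is judged then, once.
The state is a dict: "clock": time; "joint_pos": joint angles; "joint_velocities": joint speeds; "tau": joint torques, N m; "position": TCP position; "ee_rot": TCP orientation; "ft_force": force on the tool from outside, world axes, zero at the start; "torque": the same for the moment, N m; "grip_width": opening from 0.0 (shut) to 1.0 (fully open); "grasp_force": force on a finger pad.
Only numpy, scipy, OpenCV 4.12 (cv2) and the standard library are available. Lean on these libraries where they do the work, as an engineer would, in place of code of your own. Each camera call takes 0.05 s, during which the arm holds its last target. There are 200 camera calls.

## Working session

There is one attempt and no reset: what is moved stays moved. The work goes in short steps, Python scripts to look and compute and a tool call to move; the robot and the scene stay as the last step left them, time stands still between calls to the robot, and variables do not carry over. Pictures are saved under pics/ and viewed, at most 10 in all, crops included, and the job is handed in when it is done.

```bash
ls; mkdir -p pics; python3 - <<'E'
from workcell import manip
import cv2,numpy as np
np.set_printoptions(precision=4,suppress=True)
for n in("scene","side","wrist"):
    c=manip.calibration(n);print(n,{k:(v if np.ndim(v)<2 else np.array(v).tolist()) for k,v in c.items()})
a=manip.camera("scene");b=manip.camera("side")
cv2.imwrite("pics/scene0.png",a);cv2.imwrite("pics/side0.png",b)
print(manip.get_obs())
E
```

```text
pics
workcell.py
scene {'fx': 475.3533185119171, 'fy': 475.3533185119171, 'cx': 318.6753088860779, 'cy': 203.91239421273426, 'world_from_camera': [[-0.9894934504902377, 0.11615202091683643, -0.08608960142699018, 0.318687182568311], [-0.14417588595123276, -0.8371014070835631, 0.5277068771286723, 0.8451331380037915], [-0.010771506259588596, 0.5345745432544029, 0.845052680226059, 1.4503513304671622], [0.0, 0.0, 0.0, 1.0]]}
side {'fx': 388.5891037232683, 'fy': 388.5891037232683, 'cx': 321.64832410283174, 'cy': 197.384749809191, 'world_from_camera': [[0.7809907507970074, 0.5146229167870914, -0.35385971893827234, -0.011024727516769483], [-0.6245401016517186, 0.6451331107733869, -0.4401737507084148, -0.5343142633866749], [0.0017631217733655284, 0.5647712128830569, 0.8252456413094303, 1.2102284567157444], [0.0, 0.0, 0.0, 1.0]]}
wrist {'fx': 285.33679609487865, 'fy': 285.33679609487865, 'cx': 319.6160078419606, 'cy': 193.58616726038355, 'tool_from_camera': [[-0.0011723167652972516, 0.9501686413938655, 0.3117341472876127, 0.07997598681919509], [0.9999993043341526, 0.0011545501106431033, 0.0002415476147248962, 0.0006246963989816612], [-0.00013040172532691215, 0.3117342135951316, -0.9501693338924446, -0.1421276876637713], [0.0, 0.0, 0.0, 1.0]]}
{'clock': 0.1, 'joint_pos': array([-1.1736,  0.3328, -0.0647,  1.4608,  0.0216,  1.3499, -0.0885]), 'joint_velocities': array([ 0.0009, -0.0022, -0.0007, -0.0025,  0.0004,  0.0011,  0.0013]), 'tau': array([  0.0007, -62.6741,   0.0487, -39.2433,   0.0162,   0.0069,
        -0.    ]), 'position': array([0.2546, 0.5704, 0.2306]), 'ee_rot': array([ 0.2084,  0.9781, -0.0006, -0.0001]), 'ft_force': array([-0.4719, -0.3732, -0.44  ]), 'torque': array([ 0.03  , -0.035 ,  0.0552]), 'grasp_force': 0.0, 'grip_width': 1.0002369154757345}
```

View pics/scene0.png

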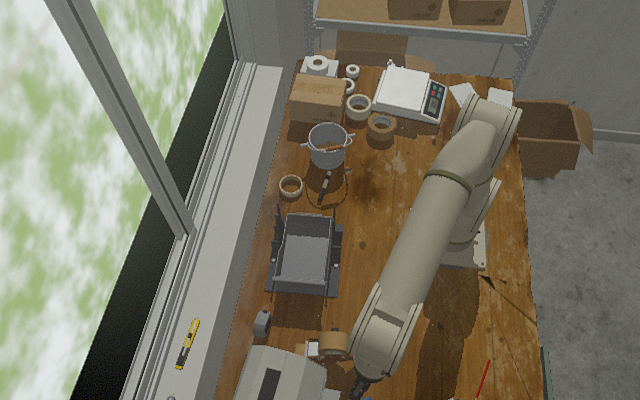

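View pics/side0.png

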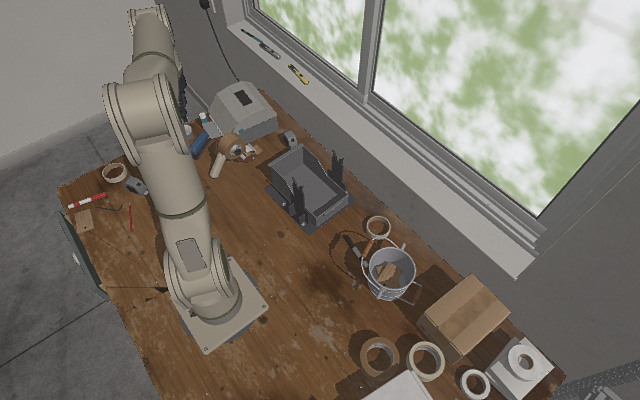

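```bash
python3 - <<'E'
import cv2,numpy as np
a=cv2.imread("pics/scene0.png");b=cv2.imread("pics/side0.png")
f=lambda i,y0,y1,x0,x1,s:cv2.resize(i[y0:y1,x0:x1],None,fx=s,fy=s,interpolation=cv2.INTER_CUBIC)
A=f(a,115,215,270,370,4);B=f(b,210,310,335,435,4)
cv2.imwrite("pics/c1.png",np.hstack([A,B]))
A=f(a,200,300,255,355,4);B=f(b,140,240,260,360,4)
cv2.imwrite("pics/c2.png",np.hstack([A,B]))
E
```

```text
(no output)
```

View pics/c1.png

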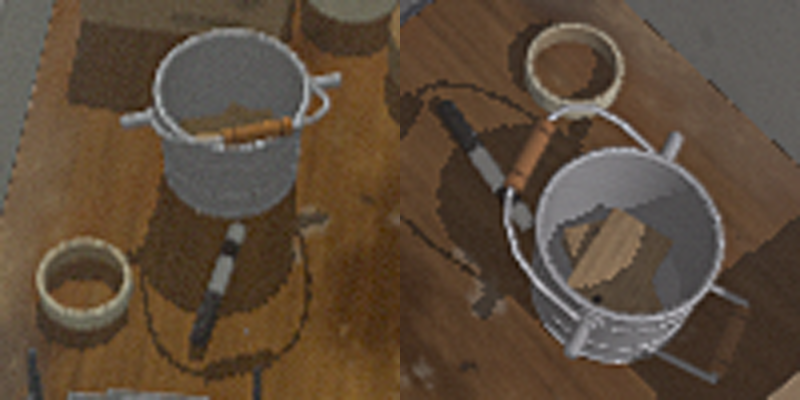

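View pics/c2.png

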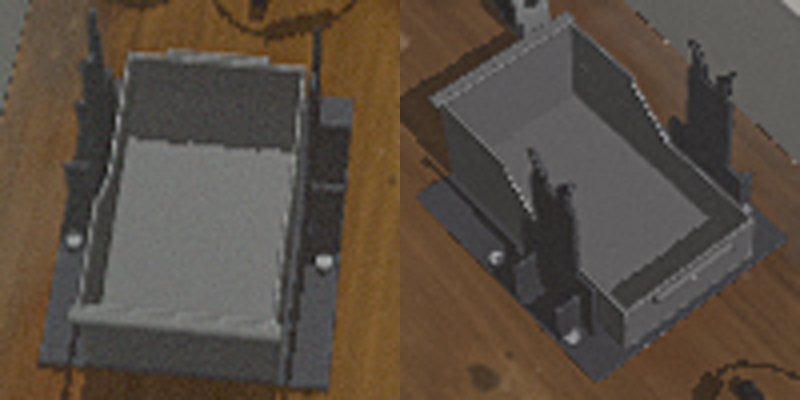

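```bash
cat > h.py <<'E'
from workcell import manip
import numpy as np,cv2
from scipy.spatial.transform import Rotation as R
np.set_printoptions(precision=4,suppress=True)
def ray(n,uv,o=None):
    c=manip.calibration(n)
    if n=="wrist":
        T=np.eye(4);T[:3,:3]=R.from_quat(o["ee_rot"]).as_matrix();T[:3,3]=o["position"];T=T@np.array(c["tool_from_camera"])
    else: T=np.array(c["world_from_camera"])
    d=T[:3,:3]@[(uv[0]-c["cx"])/c["fx"],-(uv[1]-c["cy"])/c["fy"],-1]
    return T[:3,3],d/np.linalg.norm(d)
def plane(n,uv,z,o=None):
    p,d=ray(n,uv,o);return p+d*(z-p[2])/d[2]
def tri(*rays):
    A=sum(np.eye(3)-np.outer(d,d) for p,d in rays);b=sum((np.eye(3)-np.outer(d,d))@p for p,d in rays)
    x=np.linalg.solve(A,b);return x,[np.linalg.norm(np.cross(x-p,d)) for p,d in rays]
E
cat > m1.py <<'E'
from h import *
S1=lambda u,v:((u+.5)/4-.5+270,(v+.5)/4-.5+115)
D1=lambda u,v:((u-400+.5)/4-.5+335,(v+.5)/4-.5+210)
S2=lambda u,v:((u+.5)/4-.5+255,(v+.5)/4-.5+200)
D2=lambda u,v:((u-400+.5)/4-.5+260,(v+.5)/4-.5+140)
t=lambda a,b:print(*tri(ray("scene",a),ray("side",b)))
print("pins z.094");t(S1(125,120),D1(673,142));t(S1(338,78),D1(577,348))
print(plane("scene",S1(125,120),.094),plane("scene",S1(338,78),.094),plane("side",D1(673,142),.094),plane("side",D1(577,348),.094))
print("rim c",plane("scene",S1(231,88),.112),plane("side",D1(630,235),.112));
print("rim edges",[plane("scene",S1(*p),.112) for p in((153,88),(309,88))])
print("bail grip");t(S1(258,130),D1(531,155))
print("tip",plane("side",D1(732,335),.012))
print("tips z.209",[plane("side",D2(*p),.209) for p in((533,152),(570,186),(693,45),(728,76))])
print([plane("scene",S2(*p),.209) for p in((94,12),(317,30))])
print("plate",[plane("side",D2(*p),.004) for p in((785,237),(600,380),(420,190))],[plane("scene",S2(*p),.004) for p in((40,365),(330,388),(350,98))])
print("bin top low z.06",[plane("side",D2(*p),.06) for p in((750,210),(620,310))],"deep .11",[plane("side",D2(*p),.11) for p in((437,100),(570,18))])
print("scene deep?",[plane("scene",S2(*p),.11) for p in((75,315),(282,330))],"low",[plane("scene",S2(*p),.06) for p in((128,55),(305,70))])
E
python3 m1.py
```

```text
pins z.094
[ 0.5573 -0.2469  0.0936] [np.float64(0.0014780274660837682), np.float64(0.0014780274660837916)]
[ 0.3734 -0.3229  0.0969] [np.float64(0.0031453936437353548), np.float64(0.003145393643735529)]
[ 0.5586 -0.2475  0.094 ] [ 0.3706 -0.3238  0.094 ] [ 0.5555 -0.2468  0.094 ] [ 0.3776 -0.323   0.094 ]
rim c [ 0.4655 -0.2832  0.112 ] [ 0.4641 -0.2869  0.112 ]
rim edges [array([ 0.5362, -0.2736,  0.112 ]), array([ 0.3949, -0.2929,  0.112 ])]
bail grip
[ 0.4319 -0.2033  0.1553] [np.float64(0.0008629172528703002), np.float64(0.0008629172528701878)]
tip [ 0.5104 -0.3771  0.012 ]
tips z.209 [array([0.3939, 0.1182, 0.209 ]), array([0.3968, 0.0724, 0.209 ]), array([0.5679, 0.1256, 0.209 ]), array([0.5689, 0.0809, 0.209 ])]
[array([0.5703, 0.0826, 0.209 ]), array([0.3972, 0.0751, 0.209 ])]
plate [array([0.6024, 0.0237, 0.004 ]), array([0.3735, 0.0111, 0.004 ]), array([0.3652, 0.2824, 0.004 ])] [array([0.5911, 0.295 , 0.004 ]), array([0.3568, 0.2816, 0.004 ]), array([0.3726, 0.0136, 0.004 ])]
bin top low z.06 [array([0.5687, 0.0397, 0.06  ]), array([0.4114, 0.0296, 0.06  ])] deep .11 [array([0.4008, 0.2852, 0.11  ]), array([0.5556, 0.2894, 0.11  ])]
scene deep? [array([0.553, 0.292, 0.11 ]), array([0.3956, 0.2822, 0.11  ])] low [array([0.5634, 0.0299, 0.06  ]), array([0.4116, 0.0238, 0.06  ])]
```

```bash
cat >> h.py <<'E'
def Rt(yaw,tilt=0):
    # tool x along (cos yaw,sin yaw,0); z down, tilted by `tilt` so that fingers point towards +left of tool x (stand +y)
    x=np.array([np.cos(yaw),np.sin(yaw),0]);l=np.array([-x[1],x[0],0])
    z=np.cos(tilt)*np.array([0,0,-1])+np.sin(tilt)*l
    return np.c_[x,np.cross(z,x),z]
def row(p,Rw,o=None,q=None):
    o=o or manip.get_obs();M=R.from_quat(o["ee_rot"] if q is None else q).as_matrix()
    return np.r_[R.from_matrix(M.T@Rw).as_rotvec(),M.T@(np.array(p)-o["position"])]
E
python3 -c "
from h import *
print(row([.255,.5,.42],Rt(.2)),row([.47,.06,.44],Rt(.2)))"
```

```text
[-0.0004  0.0016  2.5218 -0.0291 -0.0644 -0.1893] [-0.0004  0.0016  2.5218 -0.4047 -0.3786 -0.2089]
```

Emit:
jog_arm(motion=[[[0,0,0.3,-0.01,-0.02,-0.1,1],[0,0,0.3,-0.01,-0.02,-0.1,1],[0,0,0.6,-0.03,-0.06,-0.19,1],[0,0,0.8,-0.03,-0.06,-0.19,1],[0,0,2.52,-0.405,-0.378,-0.209,1],[0,0,2.52,-0.405,-0.378,-0.209,1],[0,0,2.52,-0.405,-0.378,-0.209,1],[0,0,2.52,-0.405,-0.378,-0.209,1],[0,0,2.52,-0.405,-0.378,-0.209,1],[0,0,2.52,-0.405,-0.378,-0.209,1],[0,0,2.52,-0.405,-0.378,-0.209,1],[0,0,2.52,-0.405,-0.378,-0.209,1],[0,0,2.52,-0.405,-0.378,-0.209,1],[0,0,2.52,-0.405,-0.378,-0.209,1],[0,0,2.52,-0.405,-0.378,-0.209,1],[0,0,2.52,-0.405,-0.378,-0.209,1],[0,0,2.52,-0.405,-0.378,-0.209,1]]])

```text
clock: 2.22
position: [0.4704, 0.0606, 0.4403]
ee_rot: [0.995, 0.102, -0.0, -0.0]
ft_force: [0.8, -0.2, 1.6]
grip_width: 1.001
grasp_force: 0.0
```

```bash
python3 -c "
from h import *
import json
o=manip.get_obs();cv2.imwrite('pics/w1.png',manip.camera('wrist'));json.dump({k:np.array(v).tolist() for k,v in o.items()},open('w1.json','w'))
print(o['joint_pos'],o['position'],o['ee_rot'])"
```

```text
[-0.7299 -0.0578  0.4815  1.4623  0.027   1.7305 -1.6114] [0.4704 0.0606 0.4403] [ 0.9948  0.1019 -0.     -0.0001]
```

View pics/w1.png

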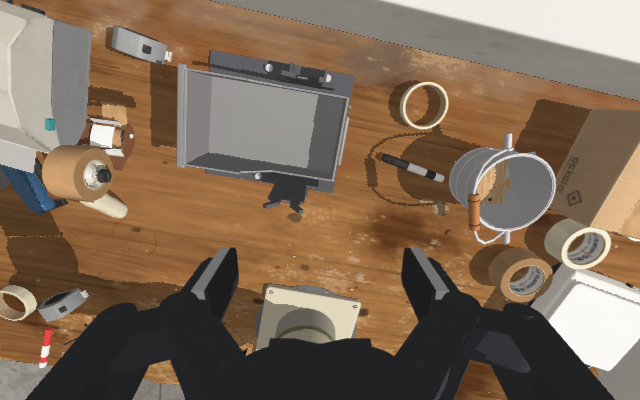

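```bash
python3 - <<'E'
import cv2,numpy as np
w=cv2.imread("pics/w1.png")
f=lambda y0,x0,h,v,s:cv2.resize(w[y0:y0+v,x0:x0+h],None,fx=s,fy=s,interpolation=cv2.INTER_CUBIC)
L=np.vstack([f(50,250,80,50,5),f(165,250,80,50,5)]);P=f(125,440,120,125,4)
cv2.imwrite("pics/c3.png",np.hstack([L,cv2.copyMakeBorder(P,0,0,0,0,0)[:500,:400]]))
E
```

```text
(no output)
```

View pics/c3.png

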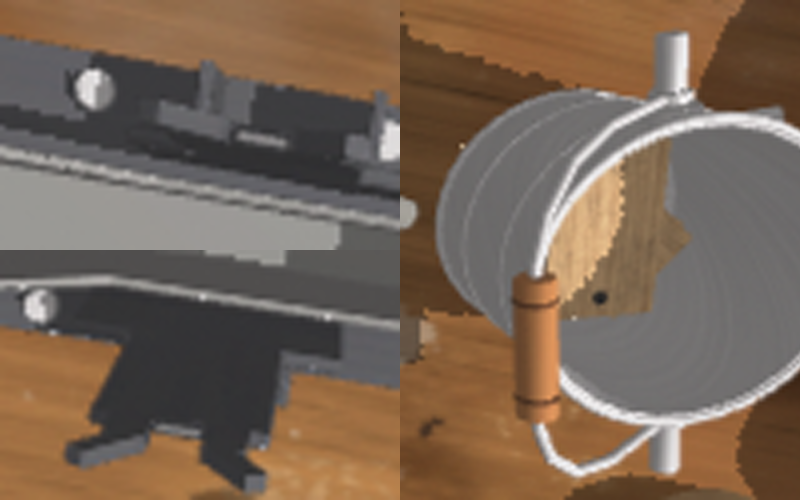

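```bash
python3 - <<'E'
from h import *
import json
o=json.load(open('w1.json'))
W=lambda u,v,z:plane("wrist",(u,v),z,o)
a=W(250+176/5-.4,165+180/5-.4,.174);b=W(250+265/5-.4,50+138/5-.4,.174)
print("slots",a,b,(a+b)/2,np.linalg.norm(b-a),np.arctan2(*(b-a)[1::-1]))
C=lambda u,v:(440+(u-400)/4-.4,125+v/4-.4)
p=W(*C(672,36),.094);q=W(*C(666,470),.094)
print("pins",p,q,(p+q)/2,np.linalg.norm(p-q),np.arctan2(*(p-q)[1::-1]))
S=lambda u,v:((u+.5)/4-.5+270,(v+.5)/4-.5+115)
D=lambda u,v:((u-400+.5)/4-.5+335,(v+.5)/4-.5+210)
print("grip",tri(ray("wrist",C(536,347),o),ray("scene",S(258,130)),ray("side",D(531,155))))
print("gripdir",W(*C(536,277),.155)-W(*C(536,418),.155))
g=tri(ray("wrist",C(536,347),o),ray("scene",S(258,130)),ray("side",D(531,155)))[0]
print(row(g-[0,0,-.06],Rt(.4)),row(g-[0,0,.019],Rt(.4)))
E
```

```text
slots [0.3963 0.1    0.174 ] [0.5728 0.1054 0.174 ] [0.4845 0.1027 0.174 ] 0.17652951711172135 0.030694415430300295
pins [ 0.5603 -0.2436  0.094 ] [ 0.3686 -0.3228  0.094 ] [ 0.4645 -0.2832  0.094 ] 0.20740411570090775 0.39169119121859663
grip (array([ 0.432 , -0.2024,  0.1539]), [np.float64(0.001867126939331477), np.float64(0.001470785279948172), np.float64(0.001372229182733704)])
gripdir [0.0576 0.0223 0.    ]
[-0.0001 -0.     -0.1964 -0.0908  0.2498  0.2264] [-0.0001 -0.     -0.1964 -0.0908  0.2498  0.3054]
```

Emit:
jog_arm(motion=[[[0,0,-0.196,-0.091,0.25,0.1,1],[0,0,-0.196,-0.091,0.25,0.15,1],[0,0,-0.196,-0.091,0.25,0.2,1],[0,0,-0.196,-0.091,0.25,0.226,1],[0,0,-0.196,-0.091,0.25,0.226,1],[0,0,-0.196,-0.091,0.25,0.226,0.7],[0,0,-0.196,-0.091,0.25,0.24,0.7],[0,0,-0.196,-0.091,0.25,0.27,0.7],[0,0,-0.196,-0.091,0.25,0.29,0.7],[0,0,-0.196,-0.091,0.25,0.305,0.6],[0,0,-0.196,-0.091,0.25,0.305,0],[0,0,-0.196,-0.091,0.25,0.305,0],[0,0,-0.196,-0.091,0.25,0.305,0],[0,0,-0.196,-0.091,0.25,0.305,0],[0,0,-0.196,-0.091,0.25,0.305,0],[0,0,-0.196,-0.091,0.25,0.305,0]]], grip_n=60)

```text
clock: 4.28
position: [0.4316, -0.2023, 0.1354]
ee_rot: [0.98, 0.198, 0.0, -0.0]
ft_force: [-1.5, 4.9, 4.1]
grip_width: 0.165
grasp_force: 58.6
```

```bash
python3 -c "
from h import *
print(row([.4645,-.2832,.094+.107-.019],Rt(.392)),row([.4645,-.2832,.37],Rt(.392)))"
```

```text
[-0.0005 -0.0004  0.0062 -0.001   0.0873 -0.0467] [-0.0005 -0.0004  0.0062 -0.001   0.0872 -0.2347]
```

Emit:
jog_arm(motion=[[[0,0,0,0,0.011,-0.015,0],[0,0,0,0,0.029,-0.029,0],[0,0,0,0,0.05,-0.039,0],[0,0,0,0,0.068,-0.044,0],[0,0,0,0,0.087,-0.046,0],[0,0,0,0,0.087,-0.046,0],[0,0,0,0,0.087,-0.05,0],[0,0,0,0,0.087,-0.06,0],[0,0,0,0,0.087,-0.075,0],[0,0,0,0,0.087,-0.095,0],[0,0,0,0,0.087,-0.115,0],[0,0,0,0,0.087,-0.135,0],[0,0,0,0,0.087,-0.155,0],[0,0,0,0,0.087,-0.175,0],[0,0,0,0,0.087,-0.19,0],[0,0,0,0,0.087,-0.2,0],[0,0,0,0,0.087,-0.205,0],[0,0,0,0,0.087,-0.205,0]]])

```text
clock: 6.52
position: [0.4651, -0.2829, 0.3402]
ee_rot: [0.98, 0.198, -0.0, -0.0]
ft_force: [0.0, 0.1, -6.1]
grip_width: 0.161
grasp_force: 58.9
```

```bash
python3 -c "
from h import *
print(row([.4845,.1027-.2,.342],Rt(.2)),row([.4845,.1027,.342],Rt(.035)))
cv2.imwrite('pics/l1.png',np.vstack([manip.camera('scene')[80:340,180:480],manip.camera('side')[80:340,220:520]]))"
```

```text
[-0.0001  0.0002  0.1978  0.0897 -0.1636 -0.0018] [-0.0001  0.0002  0.3628  0.1672 -0.3479 -0.0018]
```

View pics/l1.png

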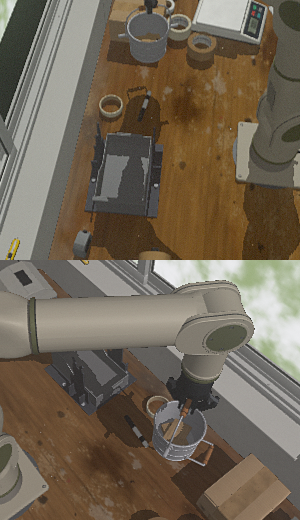

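Emit:
jog_arm(motion=[[[0,0,0.002,0.001,-0.002,-0.002,0],[0,0,0.008,0.003,-0.007,-0.002,0],[0,0,0.018,0.008,-0.017,-0.002,0],[0,0,0.033,0.015,-0.032,-0.002,0],[0,0,0.054,0.025,-0.052,-0.002,0],[0,0,0.08,0.037,-0.077,-0.002,0],[0,0,0.111,0.051,-0.106,-0.002,0],[0,0,0.145,0.067,-0.139,-0.002,0],[0,0,0.181,0.0835,-0.174,-0.002,0],[0,0,0.218,0.1,-0.209,-0.002,0],[0,0,0.252,0.116,-0.242,-0.002,0],[0,0,0.283,0.13,-0.271,-0.002,0],[0,0,0.309,0.142,-0.296,-0.002,0],[0,0,0.33,0.152,-0.316,-0.002,0],[0,0,0.345,0.159,-0.331,-0.002,0],[0,0,0.355,0.164,-0.341,-0.002,0],[0,0,0.361,0.166,-0.346,-0.002,0],[0,0,0.363,0.167,-0.348,-0.002,0],[0,0,0.363,0.167,-0.348,-0.002,0],[0,0,0.363,0.167,-0.348,-0.002,0]]])

```text
clock: 9.12
position: [0.4844, 0.1021, 0.3424]
ee_rot: [1.0, 0.017, 0.0, -0.0]
ft_force: [-0.5, -0.2, -6.9]
grip_width: 0.161
grasp_force: 58.9
```

```bash
python3 - <<'E'
from h import *
o=manip.get_obs();w=manip.camera('wrist');cv2.imwrite('pics/w2.png',w);a=manip.camera('scene');b=manip.camera('side')
cv2.imwrite('pics/s2.png',a);cv2.imwrite('pics/d2.png',b)
f=lambda i,y0,x0,h,v,s:cv2.resize(i[y0:y0+v,x0:x0+h],None,fx=s,fy=s,interpolation=cv2.INTER_CUBIC)
cv2.imwrite('pics/c4.png',np.vstack([cv2.resize(w,(480,300)),np.hstack([f(a,150,245,120,150,2),f(b,90,255,120,150,2)])]))
print(o['position'],o['ft_force'],row([.4845,.1027,.342-.075],Rt(.035)))
E
```

```text
[0.4844 0.1021 0.3424] [-0.5122 -0.1752 -6.8724] [-0.0001 -0.0001 -0.0007  0.0002 -0.0003  0.0754]
```

View pics/c4.png

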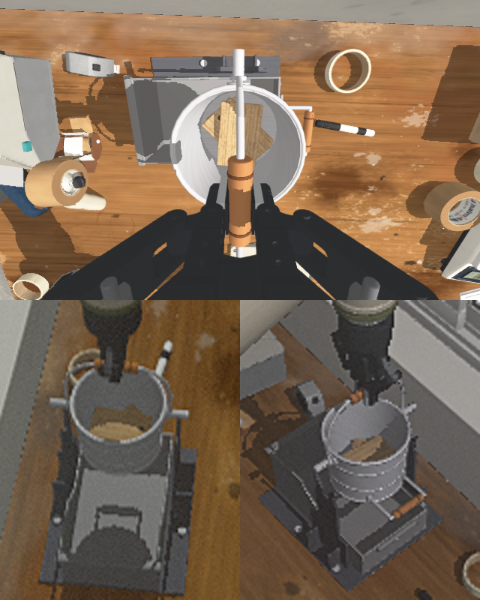

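```bash
python3 - <<'E'
from h import *
o=manip.get_obs()
p=tri(ray("scene",(270.2,200.7)),ray("side",(342.2,143.2)));q=tri(ray("scene",(338.8,206.7)),ray("side",(293.2,173.7)))
print(p,q,(p[0]+q[0])/2,(p[0]-q[0]))
print(plane("wrist",(317.5,66),.254,o),np.array([.4845,.1027])+.104*np.array([np.cos(.035),np.sin(.035)]))
E
```

```text
(array([0.5877, 0.1044, 0.2512]), [np.float64(0.0010901347670546028), np.float64(0.0010901347670545939)]) (array([0.3823, 0.0997, 0.2559]), [np.float64(0.002455650493612288), np.float64(0.0024556504936123773)]) [0.485  0.1021 0.2535] [ 0.2054  0.0047 -0.0047]
[0.5885 0.108  0.254 ] [0.5884 0.1063]
```

Emit:
jog_arm(motion=[[[0,0,0,0,0,0.01,0],[0,0,0,0,0,0.025,0],[0,0,0,0,0,0.04,0],[0,0,0,0,0,0.05,0],[0,0,0,0,0,0.058,0],[0,0,0,0,0,0.064,0],[0,0,0,0,0,0.069,0],[0,0,0,0,0,0.073,0],[0,0,0,0,0,0.073,0],[0,0,0,0,0,0.073,0]]])

```text
clock: 10.52
position: [0.4844, 0.1027, 0.2695]
ee_rot: [1.0, 0.017, 0.0, -0.0]
ft_force: [-0.4, -0.6, -7.0]
grip_width: 0.161
grasp_force: 58.8
```

```bash
python3 -c "
from h import *
print(manip.get_obs()['ft_force'])"
```

```text
[-0.3612 -0.5804 -7.0103]
```

Emit:
jog_arm(motion=[[[0,0,0,0,0,0.001,0],[0,0,0,0,0,0.002,0],[0,0,0,0,0,0.003,0],[0,0,0,0,0,0.003,0],[0,0,0,0,0,0.003,0]]])

```text
clock: 11.15
position: [0.4846, 0.1028, 0.267]
ee_rot: [1.0, 0.017, 0.001, -0.0]
ft_force: [-2.8, -0.2, 5.0]
grip_width: 0.166
grasp_force: 60.1
```

Emit:
jog_arm(motion=[[[0,0,0,0,0,-0.001,0],[0,0,0,0,0,-0.001,0.5],[0,0,0,0,0,-0.001,0.5],[0,0,0,0,0,-0.001,0.6],[0,0,0,0,0,-0.02,0.6],[0,0,0,0,0,-0.06,0.6],[0,0,0,0,0,-0.12,0.6],[0,0,0,0,0,-0.16,0.6],[0,0,0,0,0,-0.16,0.6]]])

```text
clock: 12.28
position: [0.4853, 0.1028, 0.4292]
ee_rot: [1.0, 0.017, 0.002, -0.001]
ft_force: [-0.2, 0.1, -0.4]
grip_width: 0.6
grasp_force: 0.0
```

```bash
python3 - <<'E'
from h import *
o=manip.get_obs();w=manip.camera('wrist');cv2.imwrite('pics/w3.png',w);a=manip.camera('scene');b=manip.camera('side')
cv2.imwrite('pics/s3.png',a);cv2.imwrite('pics/d3.png',b)
import json;json.dump({k:np.array(v).tolist() for k,v in o.items()},open('w3.json','w'))
f=lambda i,y0,x0,h,v,s:cv2.resize(i[y0:y0+v,x0:x0+h],None,fx=s,fy=s,interpolation=cv2.INTER_CUBIC)
cv2.imwrite('pics/c5.png',np.hstack([w[:300,160:480],np.vstack([f(a,180,250,120,75,2),f(b,130,260,120,75,2)])]))
print(o['position'],o['joint_pos'])
E
```

```text
[0.4853 0.1028 0.4292] [-0.8174 -0.0107  0.5172  1.4457  0.0047  1.7002 -1.8357]
```

View pics/c5.png

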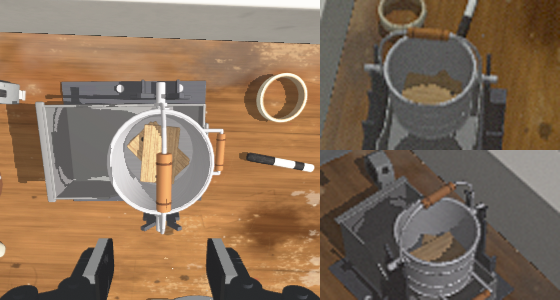

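```bash
python3 - <<'E'
from h import *
import json
o=json.load(open('w3.json'))
print(plane("wrist",(380.5,152),.098,o))
c=np.array([.4845,.1027,.18]);y=np.array([-np.sin(.035),np.cos(.035),0])
g=c-.103*y-[0,0,.082];M=Rt(.035,.65);print(g)
print(row(g-M[:,2]*.15-[0,0,-.03],M)); print(row(g-M[:,2]*.08,M));print(row(g+M[:,2]*.019,M))
E
```

```text
[0.4883 0.0027 0.098 ]
[ 0.4881 -0.0002  0.098 ]
[ 0.6504  0.001  -0.0005  0.0006  0.1937  0.178 ]
[ 0.6504  0.001  -0.0005  0.0007  0.1513  0.2637]
[ 0.6504  0.001  -0.0005  0.0008  0.0913  0.3425]
```

Emit:
jog_arm(motion=[[[0.1,0,0,0,0.06,0,0.6],[0.25,0,0,0,0.12,0.02,0.6],[0.4,0,0,0.001,0.17,0.06,0.6],[0.55,0,0,0.001,0.194,0.12,0.5],[0.65,0,0,0.001,0.194,0.178,0.4],[0.65,0,0,0.001,0.194,0.178,0.4],[0.65,0,0,0.001,0.151,0.263,0.4],[0.65,0,0,0.001,0.151,0.263,0.4],[0.65,0,0,0.001,0.151,0.263,0.4]]])

```text
clock: 13.55
position: [0.4906, -0.0459, 0.1644]
ee_rot: [0.947, 0.018, -0.006, -0.319]
ft_force: [-0.1, 0.4, 0.9]
grip_width: 0.399
grasp_force: 0.0
```

```bash
python3 - <<'E'
from h import *
o=manip.get_obs();print(o['joint_pos'],row([.4881+0,-.0002,.098]+Rt(.035,.65)[:,2]*.019,Rt(.035,.65)))
w=manip.camera('wrist');b=manip.camera('side')
cv2.imwrite('pics/c6.png',np.hstack([cv2.resize(w,(480,300)),cv2.resize(b[100:250,240:400],(320,300))]))
E
```

```text
[-0.3129  0.4088  0.8553  1.8314 -0.8259  1.5289 -0.7199] [-0.0004  0.0026  0.0029 -0.0007  0.0038  0.0995]
```

View pics/c6.png

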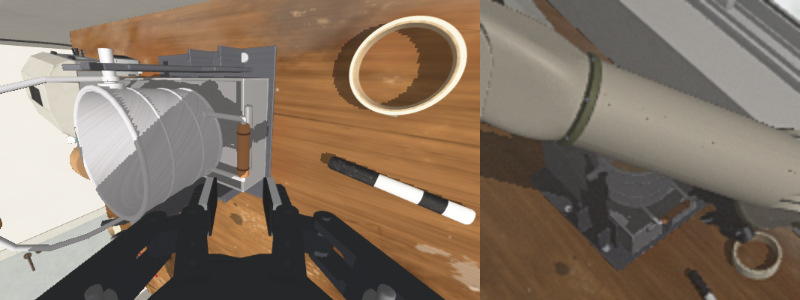

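```bash
python3 - <<'E'
from h import *
o=manip.get_obs();g=np.array([.4881,-.0002,.098])
p,d=ray("wrist",(325.3,196.5),o);x=p+d*((g-p)@d);print(x, x-g, plane("wrist",(325.3,196.5),.098,o))
E
```

```text
[ 0.4936 -0.0004  0.0954] [ 0.0055 -0.0002 -0.0026] [ 0.4947 -0.0022  0.098 ]
```

Emit:
jog_arm(motion=[[[0,0,0,0,0.002,0.02,0.4],[0,0,0,-0.001,0.003,0.04,0.4],[0,0,0,-0.001,0.003,0.06,0.4],[0,0,0,-0.001,0.003,0.08,0.4],[0,0,0,-0.001,0.003,0.09,0.4],[0,0,0,-0.001,0.003,0.098,0.4],[0,0,0,-0.001,0.003,0.098,0.4]]])

```text
clock: 14.52
position: [0.4875, 0.0088, 0.0832]
ee_rot: [0.947, 0.017, -0.006, -0.319]
ft_force: [-0.5, -0.3, 0.3]
grip_width: 0.4
grasp_force: 0.0
```

Emit:
jog_arm(motion=[[[0,0,0,0,0,0,0],[0,0,0,0,0,0,0],[0,0,0,0,0,0,0],[0,0,0,0,0,0,0]]], grip_n=50)

```text
clock: 15.02
position: [0.4879, 0.0091, 0.0838]
ee_rot: [0.947, 0.017, -0.005, -0.32]
ft_force: [1.1, 3.9, 4.0]
grip_width: 0.144
grasp_force: 48.7
```

```bash
python3 - <<'E'
from h import *
o=manip.get_obs();q=o['ee_rot'];M=R.from_quat(q).as_matrix();yaw=.035
y=np.array([-np.sin(yaw),np.cos(yaw),0]);c=np.array([.4845,.1027,.18])
g=o['position']-M[:,2]*.019;d=g-c;r=np.array([d@y,d[2]]);print(g,r,np.hypot(*r),np.arctan2(r[1],-r[0]))
rad=.1317;x0=M[:,0]*0+d@np.array([np.cos(yaw),np.sin(yaw),0])*np.array([np.cos(yaw),np.sin(yaw),0])
for th in np.arange(0,2.61,.1):
    ph=-.672+th;P=c+x0+rad*(-np.cos(ph)*y+np.array([0,0,np.sin(ph)]))
    tilt=.65*max(0,1-th/2.0)
    Mw=Rt(yaw,tilt);print(round(th,2),np.round(row(P+Mw[:,2]*.019,Mw,o),3))
E
```

```text
[ 0.4883 -0.0025  0.099 ] [-0.1052 -0.081 ] 0.13280682043654074 -0.6562789882599126
0.0 [-0.001 -0.     0.001 -0.    -0.001  0.002]
0.1 [-0.033 -0.     0.001 -0.    -0.001 -0.011]
0.2 [-0.066 -0.     0.     0.    -0.002 -0.024]
0.3 [-0.098 -0.     0.     0.    -0.004 -0.037]
0.4 [-0.131 -0.001  0.     0.    -0.008 -0.05 ]
0.5 [-0.163 -0.001  0.     0.    -0.013 -0.062]
0.6 [-0.196 -0.001  0.     0.    -0.019 -0.073]
0.7 [-0.228 -0.001  0.     0.    -0.026 -0.084]
0.8 [-0.261 -0.001  0.     0.    -0.034 -0.094]
0.9 [-0.293 -0.001  0.     0.    -0.043 -0.103]
1.0 [-0.326 -0.001  0.     0.    -0.053 -0.111]
1.1 [-0.358 -0.001  0.     0.    -0.064 -0.118]
1.2 [-0.391 -0.001  0.     0.    -0.075 -0.124]
1.3 [-0.423 -0.001  0.     0.    -0.087 -0.129]
1.4 [-0.456 -0.001  0.     0.    -0.099 -0.132]
1.5 [-0.488 -0.001  0.     0.    -0.112 -0.134]
1.6 [-0.521 -0.001  0.     0.    -0.124 -0.135]
1.7 [-0.553 -0.001  0.     0.    -0.137 -0.134]
1.8 [-0.586 -0.001  0.     0.    -0.15  -0.133]
1.9 [-0.618 -0.001  0.     0.    -0.162 -0.13 ]
2.0 [-0.651 -0.001  0.     0.    -0.174 -0.125]
2.1 [-0.651 -0.001  0.     0.    -0.185 -0.12 ]
2.2 [-0.651 -0.001  0.     0.    -0.197 -0.113]
2.3 [-0.651 -0.001  0.     0.    -0.207 -0.105]
2.4 [-0.651 -0.001  0.     0.    -0.217 -0.096]
2.5 [-0.651 -0.001  0.     0.    -0.225 -0.086]
2.6 [-0.651 -0.001  0.     0.    -0.233 -0.075]
```

Emit:
jog_arm(motion=[[[-0.033,0,0,0,-0.001,-0.011,0],[-0.066,0,0,0,-0.002,-0.024,0],[-0.098,0,0,0,-0.004,-0.037,0],[-0.131,0,0,0,-0.008,-0.05,0],[-0.163,0,0,0,-0.013,-0.062,0],[-0.196,0,0,0,-0.019,-0.073,0],[-0.228,0,0,0,-0.026,-0.084,0],[-0.261,0,0,0,-0.034,-0.094,0],[-0.293,0,0,0,-0.043,-0.103,0],[-0.326,0,0,0,-0.053,-0.111,0],[-0.326,0,0,0,-0.053,-0.111,0]]])

```text
clock: 16.4
position: [0.4891, -0.0189, 0.2046]
ee_rot: [0.987, 0.016, -0.001, -0.159]
ft_force: [2.2, -8.2, -0.3]
grip_width: 0.138
grasp_force: 49.6
```

```bash
cat > next.py <<'E'
from h import *
import sys
o=manip.get_obs();yaw=.035;M=R.from_quat(o['ee_rot']).as_matrix()
x=np.array([np.cos(yaw),np.sin(yaw),0]);y=np.array([-np.sin(yaw),np.cos(yaw),0]);c=np.array([.4845,.1027,.18])
g=o['position']-M[:,2]*.019;d=g-c;r=[d@y,d[2]];print("lean",np.arctan2(r[1],-r[0])+.672,"rad",np.hypot(*r),"f",o['ft_force'],o['joint_pos'])
for th in np.arange(*map(float,sys.argv[1:4])):
    ph=-.672+th;P=c+(d@x)*x+.132*(-np.cos(ph)*y+np.array([0,0,np.sin(ph)]))
    Mw=Rt(yaw,.65*max(0,1-th/2.0));print(round(th,2),np.round(row(P+Mw[:,2]*.019,Mw,o),3))
E
python3 next.py 1.1 2.81 .1
```

```text
lean 0.9945013015785741 rad 0.1345850673594492 f [ 2.1718 -8.1974 -0.2521] [-0.711   0.1257  0.9498  1.8652 -0.4254  1.3152 -1.1657]
1.1 [-0.028 -0.003 -0.001 -0.    -0.01  -0.009]
1.2 [-0.06  -0.003 -0.001 -0.    -0.019 -0.018]
1.3 [-0.093 -0.003 -0.001 -0.    -0.029 -0.027]
1.4 [-0.125 -0.003 -0.001  0.    -0.039 -0.034]
1.5 [-0.158 -0.003 -0.001  0.    -0.051 -0.04 ]
1.6 [-0.19  -0.003 -0.001  0.    -0.062 -0.045]
1.7 [-0.223 -0.003 -0.001  0.    -0.074 -0.049]
1.8 [-0.255 -0.003 -0.002  0.    -0.087 -0.051]
1.9 [-0.288 -0.003 -0.002 -0.    -0.099 -0.052]
2.0 [-0.32  -0.003 -0.002 -0.    -0.112 -0.052]
2.1 [-0.32  -0.003 -0.002 -0.    -0.125 -0.05 ]
2.2 [-0.32  -0.003 -0.002 -0.    -0.138 -0.047]
2.3 [-0.32  -0.003 -0.002 -0.    -0.15  -0.043]
2.4 [-0.32  -0.003 -0.002 -0.    -0.162 -0.038]
2.5 [-0.32  -0.003 -0.002 -0.    -0.174 -0.031]
2.6 [-0.32  -0.003 -0.002 -0.    -0.184 -0.023]
2.7 [-0.32  -0.003 -0.002 -0.    -0.194 -0.014]
2.8 [-0.32  -0.003 -0.002 -0.    -0.203 -0.005]
```

Emit:
jog_arm(motion=[[[-0.028,0,0,0,-0.009,-0.01,0],[-0.06,0,0,0,-0.018,-0.019,0],[-0.093,0,0,0,-0.028,-0.028,0],[-0.125,0,0,0,-0.038,-0.035,0],[-0.158,0,0,0,-0.05,-0.041,0],[-0.19,0,0,0,-0.061,-0.046,0],[-0.223,0,0,0,-0.073,-0.05,0],[-0.255,0,0,0,-0.086,-0.052,0],[-0.288,0,0,0,-0.098,-0.053,0],[-0.32,0,0,0,-0.111,-0.053,0],[-0.32,0,0,0,-0.125,-0.051,0],[-0.32,0,0,0,-0.138,-0.048,0],[-0.32,0,0,0,-0.15,-0.044,0],[-0.32,0,0,0,-0.162,-0.039,0],[-0.32,0,0,0,-0.168,-0.036,0],[-0.32,0,0,0,-0.168,-0.036,0],[-0.32,0,0,0,-0.168,-0.036,0]]])

```text
clock: 18.52
position: [0.4854, 0.1335, 0.2959]
ee_rot: [1.0, 0.018, 0.004, -0.005]
ft_force: [-5.1, 5.4, 32.1]
grip_width: 0.136
grasp_force: 52.6
```

```bash
python3 next.py 2.3 2.91 .1
```

```text
lean 2.4654443147616374 rad 0.13831491311364832 f [-5.1429  5.3859 32.0992] [-1.022  -0.0013  0.6768  1.7106 -0.0066  1.422  -1.8788]
2.3 [-0.01  -0.007  0.001 -0.     0.023  0.003]
2.4 [-0.01  -0.007  0.001 -0.     0.01   0.004]
2.5 [-0.01  -0.007  0.001 -0.    -0.003  0.007]
2.6 [-0.01  -0.007  0.001 -0.    -0.015  0.011]
2.7 [-0.01  -0.007  0.001 -0.    -0.027  0.017]
2.8 [-0.01  -0.007  0.001 -0.    -0.039  0.023]
2.9 [-0.01  -0.007  0.001 -0.    -0.05   0.031]
```

```bash
sed -i 's/\.019/.014/g;s/\.132\*/.1318*/' next.py
```

Emit:
jog_arm(motion=[[[0,0,0,0,0,-0.003,0],[0,0,0,0,0,-0.005,0],[0,0,0,0,0,-0.005,0],[0,0,0,0,0,-0.005,0],[0,0,0,0,0,-0.005,0]]])

```text
clock: 19.15
position: [0.484, 0.1312, 0.2969]
ee_rot: [1.0, 0.017, 0.001, -0.002]
ft_force: [3.2, -0.9, 6.4]
grip_width: 0.142
grasp_force: 50.1
```

```bash
python3 next.py 2.3 2.91 .1
```

```text
lean 2.4566045501555163 rad 0.13399981395010024 f [ 3.1577 -0.8603  6.414 ] [-1.0218 -0.0008  0.6777  1.708  -0.0032  1.4312 -1.8801]
2.3 [-0.004 -0.002 -0.001 -0.     0.021 -0.001]
2.4 [-0.004 -0.002 -0.001 -0.     0.008  0.001]
2.5 [-0.004 -0.002 -0.001 -0.    -0.005  0.004]
2.6 [-0.004 -0.002 -0.001 -0.    -0.018  0.008]
2.7 [-0.004 -0.002 -0.001 -0.    -0.03   0.013]
2.8 [-0.004 -0.002 -0.001 -0.    -0.041  0.019]
2.9 [-0.004 -0.002 -0.001 -0.    -0.052  0.027]
```

Emit:
jog_arm(motion=[[[0,0,0,0,-0.008,0.002,0],[0,0,0,0,-0.016,0.005,0],[0,0,0,0,-0.024,0.009,0],[0,0,0,0,-0.024,0.009,0],[0,0,0,0,-0.024,0.009,0],[0,0,0,0,-0.024,0.009,0],[0,0,0,0,-0.024,0.009,0],[0,0,0,0,-0.024,0.009,0]]])

```text
clock: 20.15
position: [0.483, 0.1565, 0.2887]
ee_rot: [1.0, 0.018, 0.001, -0.003]
ft_force: [0.5, 3.8, 10.8]
grip_width: 0.143
grasp_force: 50.5
```

```bash
python3 next.py 2.3 2.41 .1; cat > look.py <<'E'
from h import *
def px(n,P):
    c=manip.calibration(n);T=np.linalg.inv(np.array(c["world_from_camera"]));q=T[:3,:3]@P+T[:3,3]
    return [c["fx"]*q[0]/-q[2]+c["cx"],c["cy"]-c["fy"]*q[1]/-q[2]]
x=np.array([np.cos(.035),np.sin(.035),0]);y=np.array([-x[1],x[0],0]);c=np.array([.4845,.1027,.008])
for n in("scene","side"):
    im=manip.camera(n);poly=np.array([px(n,c+a*x+b*y) for a,b in((-.07,-.06),(.07,-.06),(.07,.175),(-.07,.175))],int)
    m=np.zeros(im.shape[:2],np.uint8);cv2.fillPoly(m,[poly],255)
    hsv=cv2.cvtColor(im,cv2.COLOR_BGR2HSV);w=cv2.inRange(hsv,(5,70,50),(28,255,255))&m
    k,l,s,ce=cv2.connectedComponentsWithStats(w)
    print(n,"poly px",int((m>0).sum()),"wood",int((w>0).sum()),[(s[i,4],ce[i].round().tolist(),(plane(n,ce[i],.015)-c)[:2].round(3).tolist()) for i in range(1,k) if s[i,4]>12])
E
python3 look.py
```

```text
lean 2.6555507067404194 rad 0.13394116560568922 f [ 0.502   3.8461 10.8023] [-1.0408  0.0214  0.6599  1.708  -0.0187  1.4126 -1.9134]
2.3 [-0.006 -0.002  0.001 -0.     0.046 -0.009]
2.4 [-0.006 -0.002  0.001 -0.     0.033 -0.008]
scene poly px 2754 wood 1045 [(np.int32(1045), [305.0, 257.0], [-0.006, 0.059])]
side poly px 1945 wood 380 [(np.int32(108), [291.0, 179.0], [-0.021, 0.142]), (np.int32(267), [316.0, 200.0], [-0.007, 0.005])]
```

Emit:
jog_arm(motion=[[[0,0,0,0,-0.008,0.003,0],[0,0,0,0,-0.015,0.006,0],[0,0,0,0,-0.022,0.01,0],[0,0,0,0,-0.022,0.01,0],[0,0,0,0,-0.022,0.01,0],[0,0,0,0,-0.022,0.01,0]]])

```text
clock: 21.0
position: [0.4816, 0.177, 0.2777]
ee_rot: [1.0, 0.017, -0.0, -0.002]
ft_force: [-0.1, 1.0, 1.5]
grip_width: 0.142
grasp_force: 49.6
```

```bash
python3 look.py; python3 next.py 2.7 0.9 -.1
```

```text
scene poly px 2754 wood 1032 [(np.int32(1032), [305.0, 258.0], [-0.007, 0.062])]
side poly px 1945 wood 377 [(np.int32(106), [291.0, 179.0], [-0.021, 0.142]), (np.int32(270), [316.0, 200.0], [-0.007, 0.005])]
lean 2.830505619916972 rad 0.13414954629008197 f [0.69   0.508  1.9843] [-1.0566  0.0457  0.6462  1.7112 -0.0318  1.3928 -1.9416]
2.7 [-0.004  0.    -0.001  0.     0.016 -0.007]
2.6 [-0.004  0.    -0.001  0.     0.028 -0.012]
2.5 [-0.004  0.    -0.001  0.     0.041 -0.016]
2.4 [-0.004  0.    -0.001  0.     0.054 -0.019]
2.3 [-0.004  0.    -0.001  0.     0.067 -0.02 ]
2.2 [-0.004  0.    -0.001  0.     0.08  -0.02 ]
2.1 [-0.004  0.    -0.001  0.     0.093 -0.019]
2.0 [-0.004  0.    -0.001  0.     0.106 -0.017]
1.9 [ 0.029  0.    -0.001  0.     0.118 -0.013]
1.8 [ 0.061  0.    -0.001  0.     0.13  -0.008]
1.7 [ 0.094  0.    -0.001  0.     0.141 -0.002]
1.6 [ 0.126  0.    -0.001  0.     0.152  0.005]
1.5 [ 0.159  0.    -0.001  0.     0.161  0.014]
1.4 [ 0.191  0.    -0.001  0.     0.17   0.023]
1.3 [ 0.224  0.    -0.001  0.     0.178  0.033]
1.2 [ 0.256  0.    -0.001  0.     0.185  0.044]
1.1 [ 0.289  0.    -0.001  0.     0.191  0.056]
1.0 [ 0.321  0.    -0.001  0.     0.195  0.068]
```

Emit:
jog_arm(motion=[[[0,0,0,0,0.016,-0.007,0],[0,0,0,0,0.028,-0.013,0],[0,0,0,0,0.041,-0.017,0],[0,0,0,0,0.054,-0.02,0],[0,0,0,0,0.067,-0.021,0],[0,0,0,0,0.08,-0.021,0],[0,0,0,0,0.093,-0.02,0],[0,0,0,0,0.106,-0.018,0],[0.029,0,0,0,0.118,-0.014,0],[0.061,0,0,0,0.13,-0.009,0],[0.094,0,0,0,0.142,-0.002,0],[0.126,0,0,0,0.153,0.005,0],[0.159,0,0,0,0.162,0.014,0],[0.191,0,0,0,0.171,0.023,0],[0.224,0,0,0,0.179,0.033,0],[0.256,0,0,0,0.186,0.044,0],[0.289,0,0,0,0.192,0.056,0],[0.321,0,0,0,0.196,0.068,0],[0.321,0,0,0,0.196,0.068,0]]])

```text
clock: 23.48
position: [0.4874, -0.0195, 0.2077]
ee_rot: [0.987, 0.016, -0.004, -0.161]
ft_force: [-0.7, -1.0, -0.4]
grip_width: 0.144
grasp_force: 49.4
```

```bash
python3 next.py 0.9 -.1 -.1
```

```text
lean 0.9846483731599318 rad 0.1331748651351998 f [-0.6797 -1.0124 -0.3826] [-0.7285  0.1275  0.974   1.8609 -0.4289  1.3291 -1.1631]
0.9 [ 0.033  0.002 -0.004  0.     0.005  0.01 ]
0.8 [ 0.066  0.002 -0.004  0.     0.011  0.022]
0.7 [ 0.098  0.002 -0.004  0.     0.015  0.034]
0.6 [ 0.131  0.002 -0.004  0.     0.019  0.046]
0.5 [ 0.163  0.002 -0.004  0.     0.021  0.059]
0.4 [ 0.196  0.002 -0.004  0.     0.022  0.072]
0.3 [ 0.228  0.002 -0.004  0.     0.021  0.085]
0.2 [ 0.261  0.002 -0.004  0.     0.02   0.098]
0.1 [ 0.293  0.001 -0.004  0.     0.017  0.111]
0.0 [ 0.326  0.001 -0.004  0.     0.012  0.123]
```

Emit:
jog_arm(motion=[[[0.033,0,0,0,0.005,0.01,0],[0.066,0,0,0,0.011,0.022,0],[0.098,0,0,0,0.016,0.034,0],[0.131,0,0,0,0.02,0.046,0],[0.163,0,0,0,0.022,0.059,0],[0.196,0,0,0,0.023,0.072,0],[0.228,0,0,0,0.022,0.085,0],[0.261,0,0,0,0.02,0.098,0],[0.293,0,0,0,0.017,0.111,0],[0.326,0,0,0,0.013,0.123,0],[0.326,0,0,0,0.013,0.123,0],[0.326,0,0,0,0.013,0.123,0]]])

```text
clock: 24.98
position: [0.4874, 0.0083, 0.0885]
ee_rot: [0.948, 0.017, -0.006, -0.319]
ft_force: [-1.2, -5.6, -2.6]
grip_width: 0.136
grasp_force: 49.5
```

```bash
python3 next.py 0 .01 .1
```

```text
lean 0.008988766655222191 rad 0.13055775914503462 f [-1.2269 -5.5712 -2.5961] [-0.3876  0.4762  0.8213  1.9486 -0.9337  1.3817 -0.6631]
0.0 [ 0.001  0.001 -0.     0.     0.001  0.001]
```

Emit:
jog_arm(motion=[[[0,0,0,0,0,0,0.4],[0,0,0,0,0,0,0.4],[0,0,0,0,0,0,0.4],[0,0,0,0,0,-0.01,0.4],[0,0,0,0,0,-0.03,0.4],[0,0,0,0,0,-0.06,0.4],[0,0,0,0,0,-0.1,0.4],[0,0,0,0,0,-0.15,0.4],[0,0,0,0,0,-0.2,0.4],[0,0,0,0,0.03,-0.24,0.4],[0,0,0,0,0.03,-0.24,0.4],[0,0,0,0,0.03,-0.24,0.4]]])

```text
clock: 26.48
position: [0.4932, -0.161, 0.2613]
ee_rot: [0.947, 0.016, -0.005, -0.32]
ft_force: [0.5, 1.2, -0.5]
grip_width: 0.398
grasp_force: 0.0
```

```bash
python3 -c "
from h import *
o=manip.get_obs();print(row([.4845,.1027-.22,.45],Rt(.035)))"
```

```text
[-0.6507 -0.0004 -0.0012 -0.0073 -0.1493 -0.1235]
```

Emit:
jog_arm(motion=[[[-0.18,0,0,0,-0.03,-0.05,0.4],[-0.36,0,0,-0.003,-0.08,-0.1,0.4],[-0.54,0,0,-0.007,-0.149,-0.124,0.4],[-0.65,0,0,-0.007,-0.149,-0.124,0.4],[-0.65,0,0,-0.007,-0.149,-0.124,0.4],[-0.65,0,0,-0.007,-0.149,-0.124,0.4]]])

```text
clock: 27.22
position: [0.4847, -0.1163, 0.4496]
ee_rot: [1.0, 0.019, -0.0, -0.002]
ft_force: [-0.4, 0.2, -0.7]
grip_width: 0.399
grasp_force: 0.0
```

```bash
python3 look.py; python3 - <<'E'
from h import *
o=manip.get_obs();w=manip.camera('wrist');cv2.imwrite('pics/w5.png',w);cv2.imwrite('pics/s5.png',manip.camera('scene'));cv2.imwrite('pics/d5.png',manip.camera('side'))
c=manip.calibration("wrist");T=np.eye(4);T[:3,:3]=R.from_quat(o["ee_rot"]).as_matrix();T[:3,3]=o["position"];T=np.linalg.inv(T@np.array(c["tool_from_camera"]))
def px(P):
    q=T[:3,:3]@P+T[:3,3];return [c["fx"]*q[0]/-q[2]+c["cx"],c["cy"]-c["fy"]*q[1]/-q[2]]
X=np.array([np.cos(.035),np.sin(.035),0]);Y=np.array([-X[1],X[0],0]);s=np.array([.4845,.1027,.18]);Z=np.array([0,0,1])
print("expected px rim",px(s+.018*Z),"grip",px(s+.107*Z),"tip",px(s-.103*Y-.082*Z),"pin",px(s+.1*X),px(s-.1*X))
hsv=cv2.cvtColor(w,cv2.COLOR_BGR2HSV);m=cv2.inRange(hsv,(5,120,90),(16,255,255))
for nm,P in(("bailgrip",s+.107*Z),("tipgrip",s-.103*Y-.082*Z)):
    u,v=map(int,px(P));sub=m[v-30:v+30,u-22:u+22];ys,xs=np.nonzero(sub);print(nm,len(xs),xs.mean()+u-22 if len(xs) else 0,ys.mean()+v-30 if len(xs) else 0)
# wood inside pail rim
k=np.array([px(s+.018*Z+.062*(np.cos(t)*X+np.sin(t)*Y)) for t in np.linspace(0,6.28,40)],np.int32)
M=np.zeros(w.shape[:2],np.uint8);cv2.fillPoly(M,[k],255);print("rim area",(M>0).sum(),"wood in rim",((m&M)>0).sum(),"broad",((cv2.inRange(hsv,(5,60,50),(30,255,255))&M)>0).sum())
E
```

```text
scene poly px 2754 wood 733 [(np.int32(194), [301.0, 250.0], [0.013, 0.036]), (np.int32(539), [307.0, 269.0], [-0.019, 0.1])]
side poly px 1945 wood 215 [(np.int32(115), [291.0, 179.0], [-0.02, 0.142]), (np.int32(61), [311.0, 204.0], [-0.034, 0.001]), (np.int32(13), [326.0, 202.0], [0.018, -0.026]), (np.int32(26), [336.0, 204.0], [0.037, -0.056])]
expected px rim [np.float64(161.42416294551074), np.float64(155.1431773973274)] grip [np.float64(118.39920280932537), np.float64(170.17373827038932)] tip [np.float64(251.8344683446112), np.float64(144.20776383971221)] pin [np.float64(155.30321991232847), np.float64(78.6804713146103)] [np.float64(178.8921020390866), np.float64(216.59667217537162)]
bailgrip 1157 120.41227312013828 175.38720829732065
tipgrip 1331 260.7287753568745 142.53193087903833
rim area 6329 wood in rim 393 broad 424
```

Emit:
jog_arm(motion=[[[0,0,0,0,-0.06,-0.02,0.4],[0,0,0,0,-0.12,-0.02,0.4],[0,0,0,0,-0.18,-0.02,0.4],[0,0,0,0,-0.18,-0.02,0.4],[0,0,0,0,-0.18,-0.02,0.4],[0,0,0,0,-0.18,-0.02,0.4]]])

```text
clock: 28.22
position: [0.479, 0.0605, 0.4701]
ee_rot: [1.0, 0.016, -0.0, -0.001]
ft_force: [0.1, 0.1, -0.4]
grip_width: 0.397
grasp_force: 0.0
```

```bash
python3 - <<'E'
from h import *
o=manip.get_obs();w=manip.camera('wrist');cv2.imwrite('pics/w6.png',w)
c=manip.calibration("wrist");T=np.eye(4);T[:3,:3]=R.from_quat(o["ee_rot"]).as_matrix();T[:3,3]=o["position"];T=np.linalg.inv(T@np.array(c["tool_from_camera"]))
def px(P):
    q=T[:3,:3]@P+T[:3,3];return [c["fx"]*q[0]/-q[2]+c["cx"],c["cy"]-c["fy"]*q[1]/-q[2]]
X=np.array([np.cos(.035),np.sin(.035),0]);Y=np.array([-X[1],X[0],0]);s=np.array([.4845,.1027,.18]);Z=np.array([0,0,1])
print("exp grip",px(s+.107*Z),"tip",px(s-.103*Y-.082*Z))
hsv=cv2.cvtColor(w,cv2.COLOR_BGR2HSV);m=cv2.inRange(hsv,(5,60,50),(30,255,255))
k=np.array([px(s+.018*Z+.062*(np.cos(t)*X+np.sin(t)*Y)) for t in np.linspace(0,6.28,40)],np.int32)
M=np.zeros(w.shape[:2],np.uint8);cv2.fillPoly(M,[k],255)
n,l,st,ce=cv2.connectedComponentsWithStats(m&M)
print("rim box",cv2.boundingRect(k),[(st[i].tolist(),ce[i].round(1).tolist()) for i in range(1,n) if st[i,4]>8])
u,v=map(int,px(s-.103*Y-.082*Z));print(hsv[v,u-14:u+16,:].tolist())
# same spots before the pour
E
```

```text
exp grip [np.float64(284.24335717195123), np.float64(166.52569597556462)] tip [np.float64(354.2622048900126), np.float64(142.92789490146393)]
rim box (248, 108, 86, 86) [([281, 140, 16, 54, 730], [288.7, 166.6])]
[[20, 8, 100], [15, 11, 181], [14, 69, 155], [13, 146, 157], [14, 153, 158], [13, 155, 158], [14, 153, 158], [13, 145, 116], [12, 141, 128], [13, 146, 155], [13, 148, 184], [13, 149, 211], [13, 148, 221], [13, 148, 223], [13, 151, 189], [14, 150, 161], [14, 151, 159], [14, 151, 159], [14, 149, 157], [14, 149, 157], [14, 149, 157], [14, 149, 157], [15, 149, 157], [15, 149, 156], [14, 149, 157], [14, 150, 158], [14, 149, 157], [14, 149, 157], [14, 149, 157], [14, 149, 157]]
```

```bash
python3 -c "
from workcell import manip
print(manip.hand_in())"
```

```text
the job is handed in; nothing more can be done
None
```

The pail hangs upright and empty in the stand, let go, and the job was handed in at about 28 s. The wrist camera showed no wood left in the pail, but I did not count all four blocks in the bin or compare the bystanders' positions before and after.

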